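# Start the transformer test and freeze the meter's reading

## Task

Start the transformer test by pressing three things in this order: push down the red-dot end of the green rocker on the white socket strip until it is fully on, then push the green button on the grey test unit fully in (it stays in), then press the yellow key of the blue meter fully down for a moment and let it come up again. Press them in place with closed fingers: pick nothing up, keep the meter where it lies, and leave the red button, the meter's grey key and everything else on the table alone.

Things in the scene. Friction and masses are not known exactly. Their poses are not given: they have to be found in the camera images.
- strip: white socket strip fixed to the table, 220 x 66 x 42 mm, with two sockets (a black plug, 30 mm tall, stands in one) and a green paddle rocker. Origin: centre of its underside; x runs along its length from the rocker to the sockets, z up. The rocker's pivot is 65 mm from the origin towards -x, 52 mm above the table
- rocker_dot (a point): the red dot on the switching-on end of the green rocker (paddle 56 x 28 x 8 mm, pivot across the strip at its middle): a point on the top face 20 mm from the pivot towards the strip's -x end, moving with the rocker. Off, this end stands high (about 60 mm above the table); fully on, it is about 8 mm lower
- rocker (a joint): tilt of the rocker, rad: near 0 is off (red-dot end up), 0.44 is fully on (red-dot end down). Stiff: about 3 N at the dot; stays where it is left
- unit: grey test unit fixed to the table, 200 (x) x 180 (y) x 59 mm, aluminium top. Origin: centre of its underside. The green and the red button are side by side on its top, 62 mm from the centre towards -x and 45 mm to either side (which is on which side varies); a toroidal transformer stands loose on the rest of the top
- green_top (a point): centre of the top of the green latching push button, round, 34 mm across, standing 14 mm out of a black collar (48 mm across, 10 mm high) on the unit's top; moves with the button; pushed straight down
- green (a joint): how far the green button is in, m: near 0 out, 0.008 fully in. About 3.5 N moves it; it has no spring and stays in
- red_top (a point): centre of the top of the red stop button beside the green one, same shape and size; not to be pressed
- red (a joint): how far the red button is in, m: 0 out, 0.008 in; sprung
- meter: blue handheld meter lying loose face up on the table, 190 (x) x 95 (y) x 36 mm, about 0.5 kg. Origin: centre of its underside; the display is towards its +x end, two round keys towards its -x end (yellow at its +y side, grey at its -y side), and between the display and the keys a black dial reaching 8 mm above the face
- hold_top (a point): centre of the top of the round yellow hold key of the meter, 22 mm across, standing 8 mm above the face; moves with the key; pushed straight down
- hold_key (a joint): how far the yellow key is pressed, m: 0 up, 0.005 fully down; sprung, about 1.2 N at first and 4 N fully down
- range_top (a point): centre of the top of the round grey key, 48 mm beside the yellow one, same size; not to be pressed
- range_key (a joint): how far the grey key is pressed, m: 0 up, 0.005 down; sprung
- toroid: toroidal transformer, yellow-green with copper turns, 92 mm across, 40 mm high, about 0.6 kg, standing loose on the unit's rear part. Origin: centre of its underside
- screwdriver: loose screwdriver lying on the table near the robot, about 200 mm long
- mug: loose blue mug, 80 mm wide, 90 mm high, at the far side; origin under its centre
- spool: loose metal solder spool, 52 mm across, 42 mm high; origin under its centre
- rectifier: loose black block with four metal tabs, 28 x 28 x 32 mm; origin under its centre
- tray: loose orange parts tray, 90 x 70 x 25 mm; origin under its centre
- jar: loose jar, 48 mm across, 70 mm high; origin under its centre
Things that resemble listed ones, but are neither listed nor needed, are in the scene too. Of the things that look like the strip, the smaller one is meant.

How it is judged:
On the way, in this order (a step that is already met when the one before it is completed fails the run):
1. the rocker is switched on (value of joint rocker above 0.34 rad), for 0.1 s.
2. the green button is pushed in, the rocker being on (value of joint rocker above 0.34 rad and value of joint green above 0.0064 m), for 0.1 s.
3. the yellow key is pressed down, rocker on and green button in (all of step 2 and value of joint hold_key above 0.004 m), for 0.1 s.
At the end, for the whole second after the job is handed in: The rocker is on (over 0.34 rad of 0.44), the green button is in (over 6.4 mm of 8), the yellow key, the grey key and the red button are up (within 1.5 mm), the meter lies at rest within 20 mm of where it was, and every other loose thing is within 30 mm of where it was (all of step 2 and value of joint each of hold_key, red, range_key below 0.0015 m and distance of meter from where it was at the start of the episode below 0.02 m and angle between meter's own z axis and vertical below 0.1 rad and linear speed of meter below 0.02 m/s and distance of each of toroid, screwdriver, mug, spool, rectifier, tray, jar from where it was at the start of the episode below 0.03 m); the robot touches nothing.
It fails at once if the green button is pushed before the rocker is on (value of joint green above 0.003 m and value of joint rocker below 0.34 rad).
It fails at once if the yellow key is pressed before the green button is in (value of joint hold_key above 0.002 m and value of joint green below 0.0064 m).
It fails at once if the red button or the grey key is pressed (value of joint red above 0.003 m or value of joint range_key above 0.002 m).
It fails at once if the meter is lifted, tilted, or shifted by more than 20 mm (height (world z) of meter above 0.012 m or angle between meter's own z axis and vertical above 0.15 rad or distance of meter from where it was at the start of the episode above 0.02 m).
It fails at once if another loose thing is lifted, carried or pushed by more than 30 mm (distance of any of toroid, screwdriver, mug, spool, rectifier, tray, jar from where it was at the start of the episode above 0.03 m).
It also fails if it takes over 64 s, if anything falls off the work surface, if the arm or the gripper's body presses on something with over 40 N, if the wrist force passes 120 N, or if a joint passes its speed limit or range.

## Robot

A 6-joint arm with a two-finger parallel gripper is mounted at the origin on the work surface. World frame = base frame: x ahead of the robot, y to its left, z up, the work surface at z = 0. Lengths are in m, angles in rad, forces in N, time in s.
With the tool pointing down it reaches from about 0.375 to 0.75 m from the base axis. Payload 9 kg.
Tool frame: the origin (TCP) lies between the finger pads; the fingertips stand 11 mm ahead of it and the grasp point (between the pads) lies 8 mm behind it; z points along the fingers, y is the line along which they close (so a half turn about z gives the same grasp; the last joint's range is limited). The gripper opens to 85 mm and grips with 20 to 120 N. Pads are 22 mm wide; open, the fingers measure 114 mm over their backs; the gripper's body (76 mm by 85 mm) begins 54 mm behind the grasp point. The pads swing forward as they close: fully open they stand 13 mm farther back than shut.
Start: joints at [1.064, 0.104, 0.097, 1.564, 0, 1.353], TCP at [0.171, 0.575, 0.242] pointing down, gripper open.
Joint ranges: [-2.99, 2.99], [-0.84, 1.86], [-1.1, 1.16], [-1.84, 2.11], [-1.51, 1.56], [-3.14, 3.14]. Speed limits (rad/s): [2.22, 2.22, 2.57, 3.14, 3.14, 3.14].

## Interface

Orientations are given as [roll, pitch, yaw] about the fixed x, y, z axes, in that order (R = Rz(yaw) Ry(pitch) Rx(roll)).
In Python, from plant import r gives the robot as it stands. The module is installed in compiled form; this text tells all that it offers.
- The arm moves only by the shell command python3 -m crank 'ROWS' [OPENING] [FORCE]. ROWS is JSON, one flat list of numbers, 4 for each row, row after row: the shift along the tool's x, y, z in cm, then the turn about the tool's z in degrees. In form: [tx, ty, tz, turn, tx, ty, tz, turn, ...]. A call has 1 to 8 rows; each row shifts and turns the commanded pose from where the row before left it, along the tool's axes as they then stand; what a row does not reach is not made up. A row lasts 1/10 s, in which the tool goes at most 50 mm and 8.59 degrees, less where a joint would pass 70% of its speed; a pose out of reach is approached as far as the arm can. A call is refused whole if a number of a shift passes 5 or a number of a turn 8.59, either way. A call with a gripper value outside its range is refused whole. OPENING is the opening, from 0 (shut) to 1 (fully open), set as the call begins (- or left out, the last holds). The fingers move at their own pace and stop on an object; FORCE is the grip in N (left out, the last holds). Time passes only in rows, so rows that do not move let the fingers close. It gives the time, the measured TCP pose, the force, the opening and the grip force at its end, in the units of the state.
- r.observe(): the state, without advancing time (a new reading comes with each control period).
- r.grab_frame(name): name is "side" or "top" or "wrist"; returns the picture (480x640x3 uint8, red, green, blue); there is no depth.
- r.camera_info(name): a dict with "fx", "fy", "cx", "cy" (pixels), "camera_from_world" (4x4, takes a point from world to camera coordinates); the wrist camera has in their place "hand_eye" (4x4, takes a point from camera to tool coordinates, whose origin is the TCP and whose axes are the flange's). Camera axes: x right, y down, z forward; pixel columns grow to the right and rows downward; lengths in m; the calibration is good to about 2 mm. A picture is of the moment at which its call begins: read the wrist's pose just before it. camera_info takes no time and is no camera call.
- r.sign_off(): hands the job in; it is judged then, once.
The state is a dict: "time_s": time; "joint_pos": joint angles; "joint_velocities": joint speeds; "joint_efforts": joint torques, N m; "tool_pos": TCP position; "eef_rot": TCP orientation; "wrist_force": force on the tool from outside, world axes, zero at the start; "torque": the same for the moment, N m; "gripper_width": opening from 0.0 (shut) to 1.0 (fully open); "gripper_force": force on a finger pad.
Only numpy, scipy, OpenCV 4.12 (cv2) and the standard library are available. Lean on these libraries where they do the work, as an engineer would, in place of code of your own. Each camera call takes 0.05 s, during which the arm holds its last target. There are 200 camera calls.

## Working session

There is one attempt and no reset: what is moved stays moved. The work goes in short steps, Python scripts to look and compute and a shell command to move; the robot and the scene stay as the last step left them, time stands still between calls to the robot, and variables do not carry over. Pictures are saved under pics/ and viewed, at most 10 in all, crops included, and the job is handed in when it is done.

```bash
mkdir -p pics; cat > h.py <<'E'
from plant import r
import numpy as np, cv2
from scipy.spatial.transform import Rotation as R
def cam(n):
    c=r.camera_info(n); K=np.array([[c['fx'],0,c['cx']],[0,c['fy'],c['cy']],[0,0,1.]])
    if 'camera_from_world' in c: T=np.array(c['camera_from_world'])
    else:
        s=r.observe(); W=np.eye(4); W[:3,:3]=R.from_euler('xyz',s['eef_rot']).as_matrix(); W[:3,3]=s['tool_pos']
        T=np.linalg.inv(W@np.array(c['hand_eye']))
    return K,T
def hit(K,T,u,v,z):
    d=T[:3,:3].T@np.linalg.inv(K)@[u,v,1]; o=-T[:3,:3].T@T[:3,3]
    return o+d*(z-o[2])/d[2]
def proj(K,T,p):
    q=K@(T[:3,:3]@np.array(p)+T[:3,3]); return q[:2]/q[2]
E
python3 - <<'E'
from h import *
for n in('top','side'):
    cv2.imwrite(f'pics/{n}0.png',r.grab_frame(n)[:,:,::-1]); K,T=cam(n); print(n,K[0,0],(-T[:3,:3].T@T[:3,3]).round(3))
print(r.observe())
E
```

```text
top 525.8143733773983 [0.397 0.    1.508]
side 565.6191742534916 [ 0.053 -0.707  1.02 ]
{'time_s': 0.1, 'joint_pos': array([ 1.06431492e+00,  1.04633944e-01,  9.65377522e-02,  1.56390080e+00,
       -4.29407723e-06,  1.35311163e+00]), 'joint_velocities': array([-0.00040255, -0.00164209,  0.00237176,  0.00237283, -0.00049862,
        0.00052331]), 'joint_efforts': array([ 6.44654923e-03, -5.58207464e+01,  5.04720211e+01,  1.28174020e-02,
       -2.38403318e-04, -2.92317338e-05]), 'tool_pos': array([0.17071891, 0.57489817, 0.24159827]), 'eef_rot': array([-3.14041940e+00, -2.55113903e-04,  2.85279579e+00]), 'wrist_force': array([0.52417885, 0.40984266, 0.25733105]), 'torque': array([ 0.01168611, -0.01803222,  0.03816203]), 'gripper_force': 0.0, 'gripper_width': 0.9968575408669803}
```

View pics/top0.png

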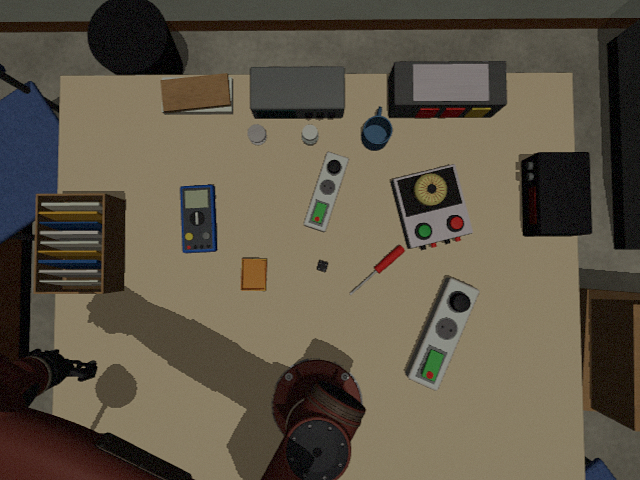

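View pics/side0.png

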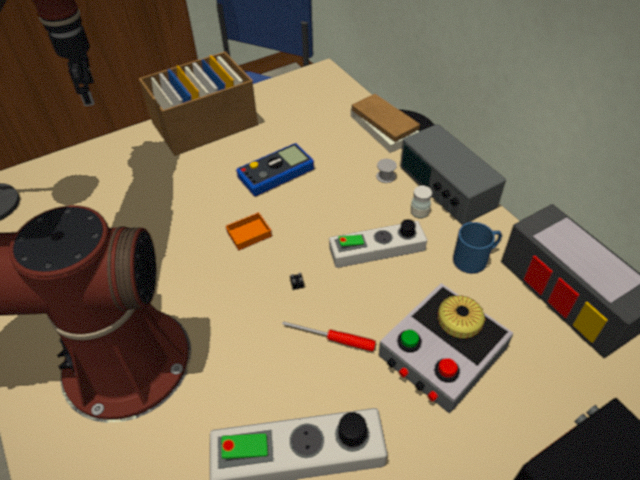

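The top picture shows these candidates:
- **Strips:** small one at (327,190), large one at (443,332). I choose the small one; its red dot is near (317,218).
- **Round buttons:** green at (423,231), red at (456,223).
- **Meter:** blue at (198,218), with its yellow key at (189,237) and grey key at about (206,236). The red and black things at its lower end are jacks.

Next I'll check a close crop and measure.

```bash
python3 - <<'E'
from h import *
a=cv2.imread('pics/top0.png'); K,T=cam('top'); hsv=cv2.cvtColor(a,cv2.COLOR_BGR2HSV)
c=[cv2.resize(a[y:y+70,x:x+70],(390,390),interpolation=cv2.INTER_CUBIC) for x,y in((165,185),(292,165))]
cv2.imwrite('pics/crop1.png',np.hstack(c))
def seg(name,lo,hi,box,z):
    x0,y0,x1,y1=box; m=cv2.inRange(hsv,np.array(lo),np.array(hi)); k=np.zeros_like(m); k[y0:y1,x0:x1]=m[y0:y1,x0:x1]
    n,l,s,ce=cv2.connectedComponentsWithStats(k); i=1+np.argmax(s[1:,4]); u,v=ce[i]
    p=hit(K,T,u,v,z); print(name,s[i,4],(u.round(1),v.round(1)),p.round(4)); 
    return np.argwhere(l==i)[:,::-1]
seg('green',(45,90,40),(85,255,255),(405,215,440,245),.083)
seg('red',(0,120,60),(8,255,255),(445,210,470,235),.083)
seg('yellow',(20,100,80),(35,255,255),(180,225,200,245),.044)
q=seg('rocker',(45,90,40),(85,255,255),(305,190,335,230),.055)
seg('dot',(0,100,60),(12,255,255),(305,205,335,230),.060)
m=seg('meter',(100,120,40),(125,255,255),(170,175,225,260),.036)
s=cv2.inRange(hsv,(0,0,120),(180,45,255)); k=np.zeros_like(s); k[145:240,298:355]=s[145:240,298:355]
n,l,st,ce=cv2.connectedComponentsWithStats(k); i=1+np.argmax(st[1:,4]); q=np.argwhere(l==i)[:,::-1]
for nm,P,z in(('meter',m,.036),('strip',q,.042)):
    b=cv2.boxPoints(cv2.minAreaRect(P.astype(np.float32))); W=np.array([hit(K,T,*x,z)[:2] for x in b])
    print(nm,W.mean(0).round(4),W.round(3).tolist(),[np.linalg.norm(W[i]-W[i-1]).round(3) for i in range(4)])
E
```

```text
green 128 (np.float64(424.2), np.float64(230.6)) [ 0.4834 -0.294   0.083 ]
red 116 (np.float64(456.3), np.float64(222.7)) [ 0.5046 -0.3814  0.083 ]
yellow 50 (np.float64(188.5), np.float64(236.1)) [0.4722 0.3554 0.044 ]
rocker 173 (np.float64(319.1), np.float64(211.2)) [ 0.5397 -0.0093  0.055 ]
dot 14 (np.float64(316.6), np.float64(218.6)) [ 0.5189 -0.0023  0.06  ]
meter 487 (np.float64(201.1), np.float64(218.7)) [0.5215 0.3225 0.036 ]
meter [0.5229 0.3318] [[0.615, 0.384], [0.619, 0.29], [0.431, 0.28], [0.427, 0.373]] [np.float64(0.188), np.float64(0.094), np.float64(0.188), np.float64(0.093)]
strip [ 0.5984 -0.0287] [[0.506, 0.036], [0.711, -0.032], [0.69, -0.094], [0.486, -0.025]] [np.float64(0.065), np.float64(0.216), np.float64(0.065), np.float64(0.216)]
```

View pics/crop1.png

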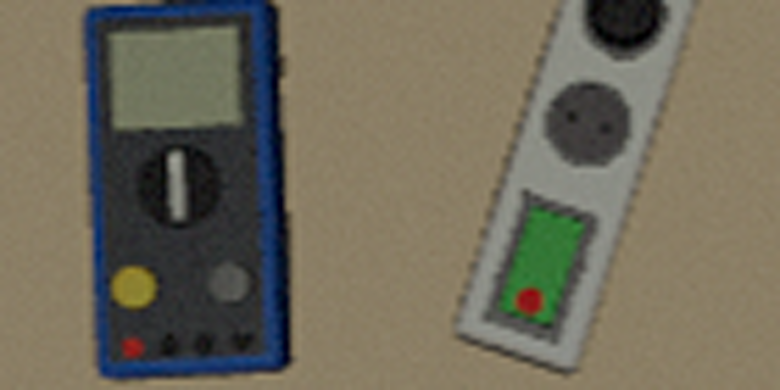

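The crop confirms the choice: display at the top, yellow key at the left (crop 133,287), grey key at the right (230,284), and the small strip's red dot at (530,300). Button spacing of 90 mm, the strip at 216x65 mm and the meter at 188x94 mm all fit. I'm moving over the rocker now.

```bash
python3 -m crank '[-3.5,-3.2,0,0,-3.5,-3.2,0,0,-3.5,-3.2,0,0,-3.5,-3.2,0,0,-3.5,-3.2,0,0,-3.5,-3.2,0,0,-3.5,-3.2,0,0]' 0 40
python3 -m crank '[-3.5,-3.2,0,0,-3.5,-3.2,0,0,-3.5,-3.2,0,0,-3.5,-3.2,1,0,-3.5,-3.2,1,0,-3.5,-3.2,1,0,-3,-3,1,0,0,0,0,0]'
cat > go.py <<'E'
import sys
from h import *
t=np.array([float(x) for x in sys.argv[1:4]]); s=r.observe(); M=R.from_euler('xyz',s['eef_rot'])
print('tcp',s['tool_pos'].round(4),'yaw',np.degrees(s['eef_rot'][2]).round(1),'d cm',(100*M.inv().apply(t-s['tool_pos'])).round(2),'F',s['wrist_force'].round(1),'t',s['time_s'])
E
python3 go.py .5157 -.001 .08
python3 - <<'E'
from h import *
K,T=cam('wrist'); cv2.imwrite('pics/w1.png',r.grab_frame('wrist')[:,:,::-1])
print(proj(K,T,[.5189,-.0023,.060]),proj(K,T,[.537,-.008,.056]))
E
```

```text
time_s: 0.8
tool_pos: [0.3423, 0.289, 0.2421]
eef_rot: [3.141, 0.0, 2.853]
wrist_force: [1.3, 0.2, -0.1]
gripper_width: 0.0
gripper_force: 0.0
time_s: 1.6
tool_pos: [0.5095, 0.0056, 0.1999]
eef_rot: [-3.141, -0.002, 2.848]
wrist_force: [-0.6, -0.1, 0.0]
gripper_width: -0.002
gripper_force: 0.0
tcp [0.5095 0.0056 0.1999] yaw 163.2 d cm [-0.81 -0.44 11.99] F [-0.6 -0.1  0. ] t 1.6
[317.857772   245.79937108] [317.79357747 267.16028062]
```

View pics/w1.png

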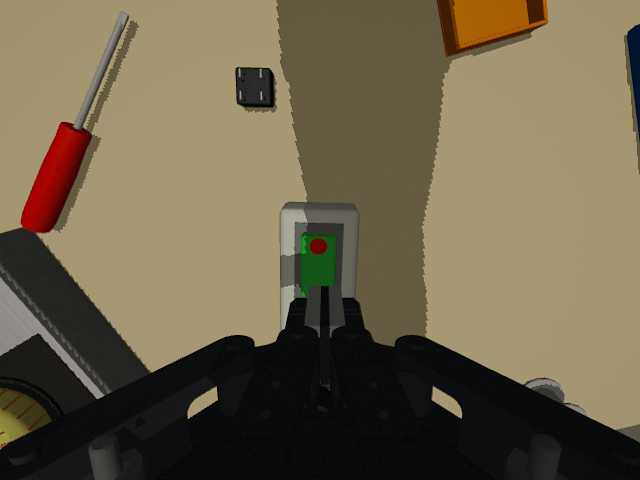

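The wrist picture shows the red dot at (318,246), as predicted, so the position is good. I'm going down.

```bash
python3 -m crank '[-0.4,-0.2,4,0,-0.4,-0.2,4,0,0,0,3.5,0,0,0,0,0]'
python3 -m crank '[0,0,0.5,0,0,0,0.5,0,0,0,0.5,0,0,0,0.5,0,0,0,0.3,0,0,0,0,0]'
python3 go.py .5157 -.001 .042
```

```text
time_s: 2.05
tool_pos: [0.5117, 0.0052, 0.0827]
eef_rot: [-3.142, -0.008, 2.854]
wrist_force: [-0.7, 0.5, 0.1]
gripper_width: 0.003
gripper_force: 0.0
time_s: 2.65
tool_pos: [0.5153, 0.0035, 0.0642]
eef_rot: [3.141, -0.0, 2.853]
wrist_force: [0.9, 0.3, 0.6]
gripper_width: 0.003
gripper_force: 0.2
tcp [0.5153 0.0035 0.0642] yaw 163.5 d cm [-0.17 -0.42  2.22] F [0.9 0.3 0.6] t 2.65
```

```bash
python3 -m crank '[0,0,0.3,0,0,0,0.3,0,0,0,0,0]'; python3 -m crank '[0,0,0.3,0,0,0,0.2,0,0,0,0,0]'
```

```text
time_s: 2.95
tool_pos: [0.5158, 0.0034, 0.0626]
eef_rot: [-3.141, 0.002, 2.853]
wrist_force: [-20.8, 4.2, 40.4]
gripper_width: -0.0
gripper_force: 22.2
time_s: 3.25
tool_pos: [0.5161, 0.0034, 0.0618]
eef_rot: [-3.141, 0.003, 2.854]
wrist_force: [-39.7, 9.0, 82.9]
gripper_width: -0.002
gripper_force: 44.6
```

It hit the stop hard at a tip height of about 51 mm, so I'm retreating and checking.

```bash
python3 -m crank '[0,0,-1,0,0,0,-3,0,0,0,-5,0,0,0,-5,0,0,0,0,0]'
python3 - <<'E'
from h import *
cv2.imwrite('pics/w2.png',r.grab_frame('wrist')[100:400,120:520,::-1]); a=r.grab_frame('side')[:,:,::-1]
cv2.imwrite('pics/s2.png',np.hstack([cv2.resize(a[210:280,320:440],(400,300)),cv2.resize(cv2.imread('pics/side0.png')[210:280,320:440],(400,300))]))
E
python3 go.py .4834 -.294 .13
```

```text
time_s: 3.75
tool_pos: [0.5186, 0.0025, 0.2008]
eef_rot: [3.141, 0.011, 2.853]
wrist_force: [1.1, -0.4, -1.0]
gripper_width: 0.003
gripper_force: 0.0
tcp [0.5163 0.003  0.1948] yaw 163.4 d cm [ -5.29 -29.41   6.49] F [-0.3  0.3  0.2] t 3.85
```

View pics/s2.png

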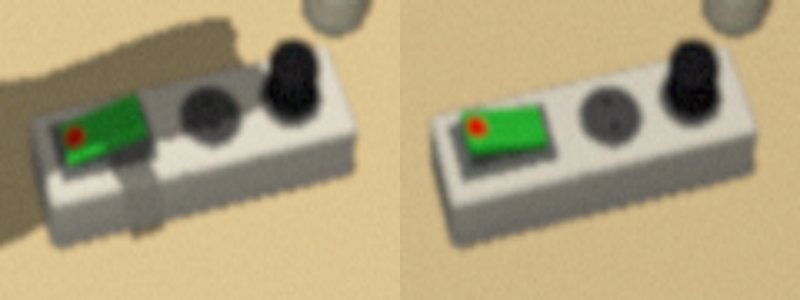

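View pics/w2.png

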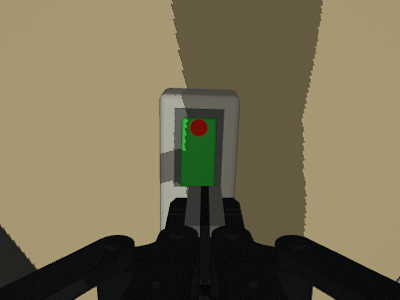

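The side view shows the red-dot end now down (left crop 73,137; before 477,127) and the far end raised, so the rocker is on. Next is the green button.

```bash
python3 -m crank '[-0.7,-4.2,0,0,-0.7,-4.2,0,0,-0.7,-4.2,0,0,-0.7,-4.2,0,0,-0.7,-4.2,0,0,-0.7,-4.2,0,0,-0.8,-4.2,0,0,0,0,0,0]'
python3 -m crank '[0,0,0,0,0,0,0,0]'
python3 go.py .4834 -.294 .13
python3 - <<'E'
from h import *
K,T=cam('wrist'); a=r.grab_frame('wrist')[:,:,::-1]; cv2.imwrite('pics/w3.png',a)
h=cv2.cvtColor(a,cv2.COLOR_BGR2HSV)
print('pred',proj(K,T,[.4834,-.294,.083]),proj(K,T,[.5046,-.3814,.083]))
m=cv2.inRange(h,(45,90,40),(85,255,255)); n,l,s,c=cv2.connectedComponentsWithStats(m)
for i in range(1,n):
    if s[i,4]>300: print(c[i],s[i],hit(K,T,*c[i],.083).round(4))
E
```

```text
time_s: 4.65
tool_pos: [0.4778, -0.2967, 0.1909]
eef_rot: [3.142, -0.002, 2.848]
wrist_force: [-0.2, 0.3, 0.8]
gripper_width: -0.004
gripper_force: 0.0
time_s: 4.85
tool_pos: [0.4793, -0.2916, 0.1922]
eef_rot: [3.14, -0.002, 2.853]
wrist_force: [-1.0, 0.6, 1.2]
gripper_width: 0.002
gripper_force: 0.0
tcp [ 0.4793 -0.2916  0.1922] yaw 163.5 d cm [-0.48 -0.12  6.22] F [-1.   0.6  1.2] t 4.85
pred [322.00976468 248.74236598] [214.72596658 308.61818665]
[321.17440605 246.01187905] [ 298  222   47   49 1852] [ 0.4814 -0.294   0.083 ]
```

View pics/w3.png

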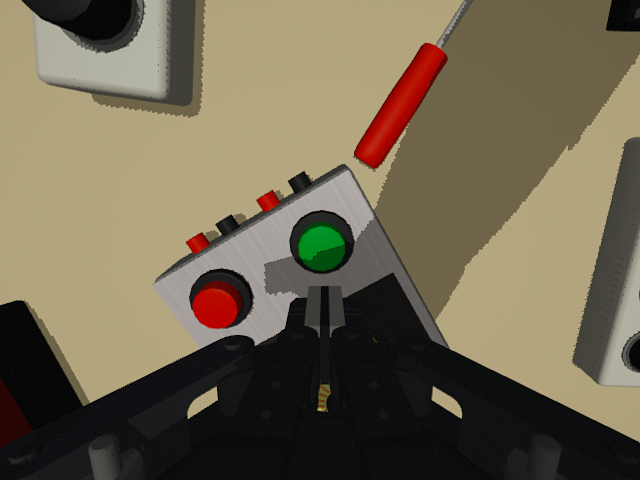

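The green button is at (321,246), measured at (0.481,-0.294), and the red one at (218,308). I'm going down onto green.

```bash
python3 -m crank '[-0.3,-0.15,3,0,0,0,3,0,0,0,2.7,0,0,0,0,0,0,0,0,0]'
python3 -m crank '[0,0,0.4,0,0,0,0.4,0,0,0,0.3,0,0,0,0.2,0,0,0,0,0,0,0,0,0]'
```

```text
time_s: 5.4
tool_pos: [0.4821, -0.294, 0.1067]
eef_rot: [3.141, -0.0, 2.854]
wrist_force: [-0.1, 0.2, 1.3]
gripper_width: 0.0
gripper_force: 0.0
time_s: 6.0
tool_pos: [0.482, -0.295, 0.0934]
eef_rot: [3.142, 0.0, 2.853]
wrist_force: [0.3, 1.1, -0.9]
gripper_width: 0.001
gripper_force: 0.0
```

```bash
python3 -m crank '[0,0,0.3,0,0,0,0.2,0,0,0,0,0]';python3 -m crank '[0,0,0.2,0,0,0,0,0,0,0,0,0]'
```

```text
time_s: 6.3
tool_pos: [0.4821, -0.295, 0.0881]
eef_rot: [-3.142, 0.0, 2.853]
wrist_force: [0.7, 0.6, 0.1]
gripper_width: -0.002
gripper_force: 0.2
time_s: 6.6
tool_pos: [0.4819, -0.2949, 0.0861]
eef_rot: [3.141, -0.0, 2.853]
wrist_force: [-0.0, -1.0, 0.7]
gripper_width: 0.001
gripper_force: 0.4
```

```bash
python3 -m crank '[0,0,0.2,0,0,0,0,0]';python3 -m crank '[0,0,0.1,0,0,0,0,0]'
```

```text
time_s: 6.8
tool_pos: [0.4821, -0.295, 0.0858]
eef_rot: [-3.141, 0.001, 2.853]
wrist_force: [-3.8, 3.9, 14.1]
gripper_width: -0.002
gripper_force: 7.1
time_s: 7.0
tool_pos: [0.4821, -0.2951, 0.0856]
eef_rot: [-3.141, 0.001, 2.853]
wrist_force: [-6.3, 5.8, 21.8]
gripper_width: 0.001
gripper_force: 10.6
```

Force rose at a tip height of 74.8 mm against the expected 75 mm, so the green button is fully in. I'm lifting and moving to the meter.

```bash
python3 -m crank '[0,0,-1,0,0,0,-4,0,0,0,-5,0,0,0,-2,0,0,0,0,0]'
python3 -m crank '[1.4,4.4,0,0,1.4,4.4,0,0,1.4,4.4,0,0,1.4,4.4,0,0,1.4,4.4,0,0,1.4,4.4,0,0,1.4,4.4,0,0]'
python3 -m crank '[1.4,4.4,0,0,1.4,4.4,0,0,1.4,4.4,0,0,1.4,4.4,0,0,1.4,4.4,0,0,1.4,4.4,0,0,1,3.5,0,0,0,0,0,0]'
python3 -m crank '[0,0,0,0,0,0,0,0]'
python3 go.py .4722 .3554 .07
python3 - <<'E'
from h import *
K,T=cam('wrist'); a=r.grab_frame('wrist')[:,:,::-1]; cv2.imwrite('pics/w4.png',a)
h=cv2.cvtColor(a,cv2.COLOR_BGR2HSV)
print('pred',proj(K,T,[.4722,.3554,.044]))
m=cv2.inRange(h,(20,100,80),(35,255,255)); n,l,s,c=cv2.connectedComponentsWithStats(m)
for i in range(1,n):
    if s[i,4]>150: print(c[i],s[i],hit(K,T,*c[i],.044).round(4))
t=r.grab_frame('top')[:,:,::-1]; cv2.imwrite('pics/t4.png',t)
E
```

```text
time_s: 7.5
tool_pos: [0.4832, -0.2961, 0.2073]
eef_rot: [-3.139, 0.005, 2.853]
wrist_force: [0.8, -0.5, -1.2]
gripper_width: -0.0
gripper_force: 0.0
time_s: 8.2
tool_pos: [0.4749, 0.0301, 0.2021]
eef_rot: [3.142, -0.001, 2.852]
wrist_force: [-0.0, 0.2, -0.3]
gripper_width: -0.001
gripper_force: 0.0
time_s: 9.0
tool_pos: [0.4693, 0.345, 0.2013]
eef_rot: [-3.141, -0.002, 2.857]
wrist_force: [0.3, -1.1, -0.1]
gripper_width: 0.001
gripper_force: 0.0
time_s: 9.2
tool_pos: [0.4706, 0.3407, 0.2026]
eef_rot: [-3.141, -0.001, 2.852]
wrist_force: [-0.2, 0.4, 0.1]
gripper_width: 0.001
gripper_force: 0.0
tcp [0.4706 0.3407 0.2026] yaw 163.4 d cm [ 0.25  1.47 13.26] F [-0.2  0.4  0.1] t 9.2
pred [341.92533294 222.74809676]
[342.56529851 222.69216418] [330 210  26  26 536] [0.4723 0.3559 0.044 ]
```

View pics/w4.png

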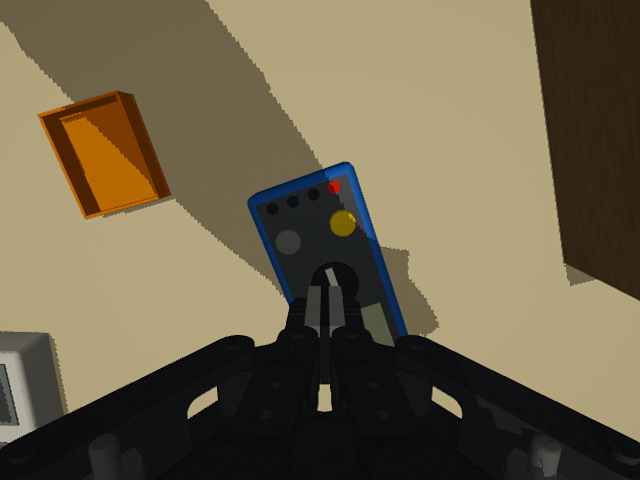

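The yellow key is at (343,223), giving (0.472,0.356), and the grey key is at (288,242). I'm going down.

```bash
python3 -m crank '[0.25,1.5,0,0,0,0,4,0,0,0,4,0,0,0,4,0,0,0,1.6,0,0,0,0,0,0,0,0,0]'
python3 go.py .4723 .3559 .05
```

```text
time_s: 10.0
tool_pos: [0.4736, 0.3567, 0.0691]
eef_rot: [3.14, 0.001, 2.852]
wrist_force: [0.4, 0.9, 0.2]
gripper_width: -0.001
gripper_force: 0.0
tcp [0.4736 0.3567 0.0691] yaw 163.4 d cm [ 0.11 -0.12  1.91] F [0.4 0.9 0.2] t 10.0
```

```bash
python3 -m crank '[0.1,-0.1,0.5,0,0,0,0.5,0,0,0,0.3,0,0,0,0,0]'
python3 -m crank '[0,0,0.3,0,0,0,0,0]'
python3 -m crank '[0,0,0.2,0,0,0,0,0]'
```

```text
time_s: 10.4
tool_pos: [0.4716, 0.3561, 0.0544]
eef_rot: [3.141, 0.0, 2.853]
wrist_force: [0.9, 0.6, 1.7]
gripper_width: 0.002
gripper_force: 0.7
time_s: 10.6
tool_pos: [0.4717, 0.3562, 0.0514]
eef_rot: [3.141, 0.0, 2.853]
wrist_force: [-0.7, 0.0, 3.1]
gripper_width: -0.004
gripper_force: 1.6
time_s: 10.8
tool_pos: [0.4717, 0.3562, 0.05]
eef_rot: [3.141, 0.001, 2.853]
wrist_force: [0.1, 0.6, 5.2]
gripper_width: -0.0
gripper_force: 3.1
```

```bash
python3 -m crank '[0,0,0.1,0,0,0,0,0,0,0,0,0]'
python3 -m crank '[0,0,-1,0,0,0,-3,0,0,0,-5,0,0,0,-5,0,0,0,-2,0,0,0,0,0,0,0,0,0]'
python3 - <<'E'
from h import *
a=r.grab_frame('top')[:,:,::-1]; s=r.grab_frame('side')[:,:,::-1]; f=lambda i,x,y,w,h:cv2.resize(i[y:y+h,x:x+w],(400,300))
b=cv2.imread('pics/side0.png')
cv2.imwrite('pics/f5.png',np.vstack([np.hstack([f(a,150,120,360,180),f(s,220,130,140,105)]),np.hstack([f(s,330,200,200,150),f(s,370,290,140,105)])]))
K,T=cam('wrist'); w=r.grab_frame('wrist')[:,:,::-1]
m=cv2.inRange(cv2.cvtColor(w,cv2.COLOR_BGR2HSV),(20,100,80),(35,255,255)); n,l,t,c=cv2.connectedComponentsWithStats(m); i=1+np.argmax(t[1:,4]); print(t[i,4],hit(K,T,*c[i],.044).round(4))
E
```

```text
time_s: 11.1
tool_pos: [0.4718, 0.3562, 0.0499]
eef_rot: [3.141, 0.001, 2.853]
wrist_force: [-4.5, -2.3, 14.5]
gripper_width: 0.002
gripper_force: 7.1
time_s: 11.8
tool_pos: [0.4713, 0.356, 0.2079]
eef_rot: [-3.142, -0.0, 2.853]
wrist_force: [-0.2, -0.0, -1.0]
gripper_width: -0.003
gripper_force: 0.0
509 [0.4724 0.3559 0.044 ]
```

View pics/f5.png

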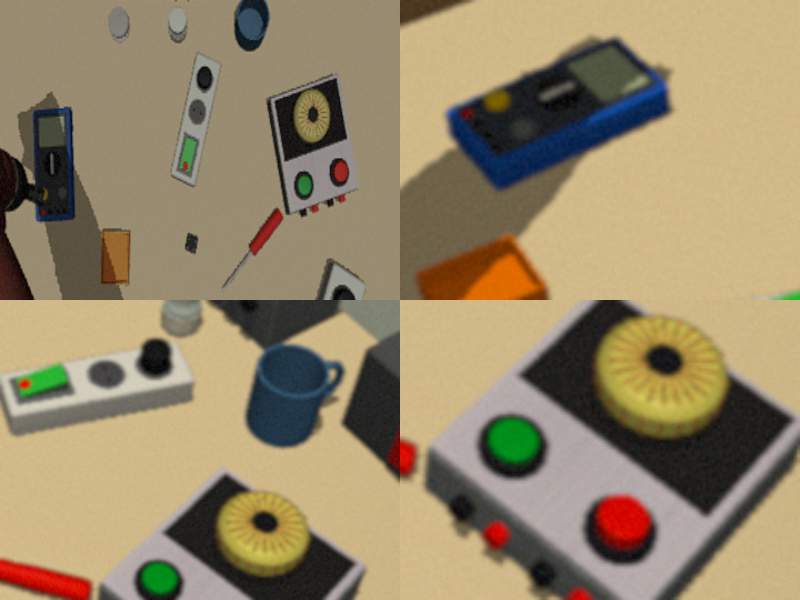

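The rocker is on (dot end down at (25,383)), the green button is in and the red one is out ((512,440) and (622,520)). The meter has not moved, and the yellow key measures the same spot as before. I'm handing in.

```bash
python3 -c "
from plant import r
print(r.sign_off())"
```

```text
the job is handed in; nothing more can be done
None
```

I pressed the rocker, the green button and the yellow key in that order and handed the job in at about 12 s; the last pictures show the rocker on, green in, red out and the meter in place, but sign-off returned no verdict, and the rocker press peaked at about 83 N on the wrist in z (limit 120 N).

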